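# Show the camphor sample disc to the inspection camera

### The job

Lift the bamboo burnishing rod off the saucer and lay it across its wooden rest, lying in both notches and roughly centred, and let go of it there. Then take the small camphor disc out of the saucer and present its underside to the inspection camera: in the air, squarely facing the lens, centred on it, 100 mm from it, and finish while still holding the disc steady there. Do not drop either piece, bump the camera, or shift the saucer or anything else on the table.

Things in the scene. Friction and masses are not known exactly. Their poses are not given: they have to be found in the camera images.
- saucer: Glazed tea-brown round ceramic dish, loose, 0.4 kg: 148 mm across at the rim, 124 mm at the foot, rim 30 mm above the table, walls 5 mm, flat inner floor about 115 mm across at 5 mm above its foot. Origin: centre of its underside, z up. It stands on the table on one side of the robot, the rest on the other; which is which varies.
- disc: The small camphor sample disc: pale brown wood, 48 mm diameter, 16 mm thick, about 25 g, lying flat on the saucer's floor near its middle, below the rod (a 9 mm gap between its top and the rod's underside). Origin: centre of its underside, the face to show; z is its axis, pointing out of its top face, up at the start.
- rod: Bamboo burnishing rod, square, 12 x 12 mm and 220 mm long, about 30 g, lying level across the saucer's rim over the disc. Origin: centre of its underside (its underside is at 30 mm above the table at the start); x runs along its length, z up.
- rest: Dark wooden rod rest, fixed to the table: base 70 x 140 x 14 mm with two upright forks 110 mm apart, 12 mm thick, standing 55 mm either side of the middle along its y axis. Each fork has a flat notch floor 60 mm above the table, about 19 mm wide, between cheeks that splay outwards and rise to about 85 mm. Origin: centre of its underside; a rod laid in both notches runs along its y axis with its underside 60 mm above the origin.
- camera_stand: Inspection camera's stand, fixed to the table, beyond and between the saucer and the rest: steel foot 90 mm across, 14 mm high, a short post behind, and the camera head on it, up to 145 mm high. Origin: centre of the underside of the foot; its -x side faces roughly towards the robot.
- camera_head: The camera: a cylinder 36 mm across and 66 mm long with a 60 mm ring light around the lens at its upper end. It looks up and towards the robot, its axis always leaning 0.60 rad (34 degrees) from vertical. Origin: centre of the lens face, 125 mm above the table; z is the viewing direction, out of the lens. When presented, the disc's z axis is parallel to this z axis and points the same way.
- focus (a point): Point in the air 100 mm in front of the lens on its viewing axis (208 mm above the table), where the centre of the disc's underside belongs; z is the viewing direction, away from the lens.
- canister: Bystander: dull pewter canister with screw lid, 75 mm across, 88 mm high. Origin: centre of underside.
- spatula: Bystander: polished horn spatula, 180 mm long, flat and slim (26 mm wide, 8 mm thick), lying on the table. Origin: centre of underside.
- go_bowl: Bystander: lidded wooden Go bowl, 132 mm across, 103 mm high. Origin: centre of underside.
- blank: Bystander: large camphor blank, a disc 84 mm across and 22 mm thick, lying on the table between saucer and rest; not the sample disc. Origin: centre of underside.
- cup: Bystander: brown tea cup, 70 mm across, 70 mm high. Origin: centre of underside.
- sanding_block: Bystander: cork sanding block, 60 x 100 x 34 mm. Origin: centre of underside.
Things that resemble listed ones, but are neither listed nor needed, are in the scene too. Leave any black or turquoise look-alike of the rod alone.

How it is judged:
On the way, in this order (a step that is already met when the one before it is completed fails the run):
1. the rod lies in both notches of its rest, let go (x of rod in the frame of rest between -0.01 and 0.01 m and y of rod in the frame of rest between -0.035 and 0.035 m and z of rod in the frame of rest between 0.054 and 0.067 m and angle between the x axis of rod and the y axis of rest, either way round below 0.12 rad and contact force between rod and rest above 0.05 N and contact force between rod and the arm below 0.05 N and linear speed of rod below 0.03 m/s), for 0.2 s.
2. the disc is held by the gripper, lifted clear of the saucer (contact force between disc and the fingers above 0.5 N and height (world z) of disc above 0.08 m and contact force between disc and saucer below 0.05 N), for 0.2 s.
At the end, for the whole second after the job is handed in: The disc is gripped, steady, its underside's centre within 15 mm of the focus point, its axis within 0.17 rad of the viewing axis, underside to the lens; the rod lies released in both notches of the rest, within 35 mm of centred lengthwise and 0.12 rad of the notches' line (all of step 1 and contact force between disc and the fingers above 0.5 N and distance between disc and focus below 0.015 m and angle between the z axis of disc and the z axis of focus, either way round below 0.17 rad and angle between disc's own z axis and vertical below 1.2 rad and linear speed of disc below 0.02 m/s and angular speed of disc below 0.2 rad/s and contact force between disc and camera_stand below 0.05 N); the arm keeps its last pose, push and grip.
It fails at once if a bystander was shifted by more than 30 mm (distance of any of canister, spatula, go_bowl, blank, cup, sanding_block from where it was at the start of the episode above 0.03 m).
It fails at once if the saucer was shifted by more than 30 mm (distance of saucer from where it was at the start of the episode above 0.03 m).
It fails at once if the camera was bumped (over 5 N) (contact force between camera_stand and anything else above 5 N).
It fails at once if the rod or the disc was dropped (in free fall faster than 0.7 m/s) ((contact force between rod and anything else below 0.02 N and linear speed of rod above 0.7 m/s) or (contact force between disc and anything else below 0.02 N and linear speed of disc above 0.7 m/s)).
It also fails if it takes over 58 s, if anything falls off the work surface, if the arm or the gripper's body presses on something with over 40 N, if the wrist force passes 120 N, or if a joint passes its speed limit or range.

### The arm

A 6-joint arm with a two-finger parallel gripper is mounted at the origin on the work surface. World frame = base frame: x ahead of the robot, y to its left, z up, the work surface at z = 0. Lengths are in m, angles in rad, forces in N, time in s.
With the tool pointing down it reaches from about 0.25 to 0.775 m from the base axis. Payload 4 kg.
Tool frame: the origin (TCP) lies at the very end of the fingers, on their centre line; the grasp point (between the pads) lies 19 mm behind it (r.grasp_offset is the distance from the TCP to the grasp point, in m); z points along the fingers, y is the line along which they close (so a half turn about z gives the same grasp; the last joint's range is limited). The gripper opens to 85 mm and grips with 20 to 120 N. Pads are 22 mm wide; open, the fingers measure 114 mm over their backs; the gripper's body (76 mm by 85 mm) begins 54 mm behind the grasp point. The pads swing forward as they close: fully open they stand 13 mm farther back than shut.
Start: joints at [1.179, 0.087, 1.371, -0, 1.684, -0.103], TCP at [0.157, 0.527, 0.231] pointing down, gripper open.
Joint ranges: [-3.1, 3.1], [-0.76, 2.03], [0.27, 2.55], [-1.08, 4.22], [0.17, 2.65], [-2.57, 2.57]. Speed limits (rad/s): [2.79, 2.79, 3.14, 3.14, 3.14, 3.14].

### API

Orientations are given as a unit quaternion [x, y, z, w].
In Python, from bench import r, claw, viewer, job, cut_out, mark_of gives the robot as it stands. The module is installed in compiled form; this text tells all that it offers. Calls block until the motion is done:
- r.movep(position, orientation): joint-space move of the TCP to a pose.
- r.servo_line(position, feed=0.15, frame=None, force_limit=None): straight line of the TCP; frame=None keeps the orientation; feed is the mean speed in m/s. With force_limit (N) it stops when the force on the tool has changed by that much, and returns True; else False.
- r.goto_joints(angles): joint-space move.
- claw.grip(opening, grip_force=None): opening from 0.0 (shut) to 1.0 (fully open); grip_force is the grip in N (None keeps the last); returns when the fingers have stopped.
- r.hold(seconds).
- r.ik(position, orientation): joint angles nearest the present ones, or None.
- r.read_state(): the state.
- viewer.capture(name): name is "scene" or "top"; returns the picture (384x512x3 uint8, red, green, blue); there is no depth.
- viewer.calibration(name): a dict with "vfov" (degrees; the focal length in pixels is half the picture's height over the tangent of half this angle, whatever the lens; pixels are square), "cx", "cy" (the principal point, pixels), "R" (3x3) and "t" (3): a world point X has camera coordinates R X + t. Camera axes: x right, y down, z forward; pixel columns grow to the right and rows downward; lengths in m; the calibration is good to about 2 mm. A picture is of the moment at which its call begins. calibration takes no time and is no camera call.
A pose or a line that the arm cannot do raises r.IKError and nothing moves.
- job.sign_off(): hands the job in; it is judged then, once.
Trained networks look in the newest picture that a camera, given by its name, has taken for a name from the list of things; names that differ only in an ending like _2 or _b are one class to them, and where a whole thing is asked for, a point or a joint stands for the part that bears it (a point fixed in the world has none). Each returns a list of dicts, best first, with "p" (0 to 1); they miss things now and then, are a little off and sometimes report something else, mostly with a low value. They report only what shows in the picture. A call takes as long as a camera call. They do not tell look-alikes from the thing itself.
- cut_out(camera, target): "pixels" (384x512 bool, what is visible of it).
- mark_of(camera, target): "location" ([x, y, z] in m, in the coordinates of the camera as it stood for that picture, good to about 4 mm: a listed point, or the origin of a listed thing).
The state is a dict: "t": time; "q": joint angles; "joint_velocities": joint speeds; "joint_efforts": joint torques, N m; "ee_pos": TCP position; "tcp_rot": TCP orientation; "contact_force": force on the tool from outside, world axes, zero at the start; "ft_torque": the same for the moment, N m; "grip_width": opening from 0.0 (shut) to 1.0 (fully open); "grip_force": force on a finger pad.
Only numpy, scipy, OpenCV 4.12 (cv2) and the standard library are available. Lean on these libraries where they do the work, as an engineer would, in place of code of your own. Each camera call takes 0.05 s, during which the arm holds its last target. There are 200 camera calls.

## Working session

There is one attempt and no reset: what is moved stays moved. The work goes in short steps, each a Python script; the robot and the scene stay as the last script left them, time stands still between calls to the robot, and variables do not carry over. Pictures are saved under pics/ and viewed, at most 10 in all, crops included, and the job is handed in when it is done.

```bash
mkdir -p pics
cat > h.py <<'E'
import numpy as np, cv2
from bench import r, claw, viewer, job, cut_out, mark_of
from scipy.spatial.transform import Rotation as Ro
def cal(n):
    c=viewer.calibration(n); f=192/np.tan(np.radians(c['vfov'])/2)
    return c,f
def toworld(n,p):
    c,f=cal(n); return np.array(c['R']).T@(np.array(p)-np.array(c['t']))
def ray(n,uv,z):
    c,f=cal(n); R=np.array(c['R']); o=-R.T@np.array(c['t'])
    d=R.T@np.array([(uv[0]-c['cx'])/f,(uv[1]-c['cy'])/f,1]); return o+d*(z-o[2])/d[2]
def proj(n,X):
    c,f=cal(n); p=np.array(c['R'])@np.array(X)+np.array(c['t']); return f*p[:2]/p[2]+[c['cx'],c['cy']]
def save(n,name):
    im=viewer.capture(n); cv2.imwrite('pics/'+name+'.png',im[:,:,::-1]); return im
E
python3 - <<'E'
from h import *
np.set_printoptions(precision=3,suppress=True)
for n in('scene','top'):
    save(n,n+'0'); c,f=cal(n); print(n,f,-np.array(c['R']).T@c['t'])
    for t in ['saucer','disc','rod','rest','camera_stand','camera_head','focus','canister','spatula','go_bowl','blank','cup','sanding_block']:
        print(t,[(round(d['p'],2),toworld(n,d['location']),proj(n,toworld(n,d['location'])).round()) for d in mark_of(n,t)[:3]])
print(r.read_state())
E
```

```text
scene 351.73789681138334 [ 1.283 -0.44   0.699]
saucer [(0.94, array([ 0.508, -0.189,  0.004]), array([193., 247.]))]
disc [(0.62, array([ 0.502, -0.197,  0.01 ]), array([190., 245.]))]
rod [(0.84, array([ 0.514, -0.202,  0.031]), array([189., 242.])), (0.79, array([ 0.333, -0.404,  0.002]), array([106., 238.])), (0.71, array([0.311, 0.205, 0.001]), array([269., 183.]))]
rest [(0.59, array([0.517, 0.213, 0.002]), array([304., 209.]))]
camera_stand [(0.72, array([0.702, 0.009, 0.003]), array([286., 263.]))]
camera_head [(0.7, array([ 0.503, -0.2  ,  0.01 ]), array([189., 245.])), (0.56, array([0.686, 0.012, 0.127]), array([286., 225.]))]
focus []
canister []
spatula [(0.75, array([0.431, 0.008, 0.003]), array([239., 214.])), (0.72, array([0.54 , 0.469, 0.002]), array([363., 192.]))]
go_bowl [(0.69, array([ 0.705, -0.28 ,  0.004]), array([189., 306.]))]
blank [(0.7, array([0.522, 0.005, 0.005]), array([252., 228.])), (0.27, array([0.701, 0.011, 0.005]), array([286., 262.]))]
cup [(0.82, array([0.541, 0.47 , 0.002]), array([363., 192.]))]
sanding_block [(0.75, array([ 0.54 , -0.46 ,  0.
[... 1168 characters left out ...]
4]), array([350., 134.]))]
blank [(0.79, array([0.522, 0.011, 0.002]), array([253., 191.]))]
cup [(0.88, array([0.544, 0.47 , 0.004]), array([101., 179.]))]
sanding_block [(0.89, array([ 0.536, -0.457, -0.004]), array([405., 191.]))]
{'t': 1.4, 'q': array([ 1.179,  0.087,  1.371,  0.   ,  1.684, -0.103]), 'joint_velocities': array([ 0.   , -0.001, -0.001, -0.   , -0.002, -0.   ]), 'joint_efforts': array([ -0.   , -35.173, -31.345,  -0.   ,   0.001,  -0.   ]), 'ee_pos': array([0.157, 0.527, 0.231]), 'tcp_rot': array([0.144, 0.99 , 0.   , 0.   ]), 'contact_force': array([-0.012,  0.522,  0.03 ]), 'ft_torque': array([-0.025, -0.028,  0.016]), 'grip_force': 0.0, 'grip_width': 1.0003577277623714}
```

Run:
```python
from h import *
np.set_printoptions(precision=4,suppress=True)
a=cv2.imread('pics/top0.png'); cv2.imwrite('pics/top0c.png',cv2.resize(a[100:290,80:440],None,fx=2.2,fy=2.2,interpolation=cv2.INTER_CUBIC))
a=cv2.imread('pics/scene0.png'); cv2.imwrite('pics/scene0c.png',cv2.resize(a[140:330,80:380],None,fx=2.6,fy=2.6,interpolation=cv2.INTER_CUBIC))
for n in('top','scene'):
  viewer.capture(n)
  for t,z in(('rod',.042),('rest',.08),('disc',.021),('saucer',.03)):
    for d in cut_out(n,t)[:3]:
        m=d['pixels'].astype(np.uint8)
        c=max(cv2.findContours(m,0,1)[0],key=cv2.contourArea)
        P=np.array([ray(n,p,z)[:2] for p in c[:,0]],dtype=np.float32)
        rc=cv2.minAreaRect(P); b=cv2.boxPoints(rc); e=[b[1]-b[0],b[2]-b[1]]; e=max(e,key=np.linalg.norm)
        print(n,t,round(d['p'],2),m.sum(),np.array(rc[0]),np.array(rc[1]),'ang',np.degrees(np.arctan2(e[1],e[0])))
```

```text
top rod 0.75 337 [ 0.5142 -0.1987] [0.2145 0.0187] ang 70.06501
top rod 0.71 335 [0.3115 0.1977] [0.2118 0.0169] ang 51.722866
top rod 0.68 1107 [0.5141 0.2072] [0.0703 0.1413] ang -70.20136
top rest 0.93 1066 [0.5133 0.2009] [0.0655 0.1352] ang -69.18009
top disc 0.57 156 [ 0.4964 -0.1925] [0.0473 0.0337] ang 71.13376
top disc 0.56 670 [0.7012 0.2975] [0.0922 0.0787] ang 47.334385
top saucer 0.79 1465 [ 0.4757 -0.18  ] [0.144 0.079] ang 69.88255
scene rod 0.88 436 [ 0.5188 -0.2039] [0.2164 0.0278] ang 70.27017
scene rod 0.81 206 [0.3523 0.1724] [0.2031 0.0279] ang 52.34126
scene rod 0.7 413 [ 0.3758 -0.4077] [0.2217 0.0298] ang 48.57571
scene rest 0.79 708 [0.5617 0.175 ] [0.1026 0.2182] ang -67.156075
scene disc 0.75 1107 [ 0.5347 -0.459 ] [0.0976 0.1027] ang -89.52435
scene disc 0.51 77 [ 0.5208 -0.2025] [0.0403 0.0259] ang 69.20942
scene saucer 0.82 1086 [ 0.5551 -0.2101] [0.1314 0.077 ] ang 70.78684
```

View pics/top0c.png

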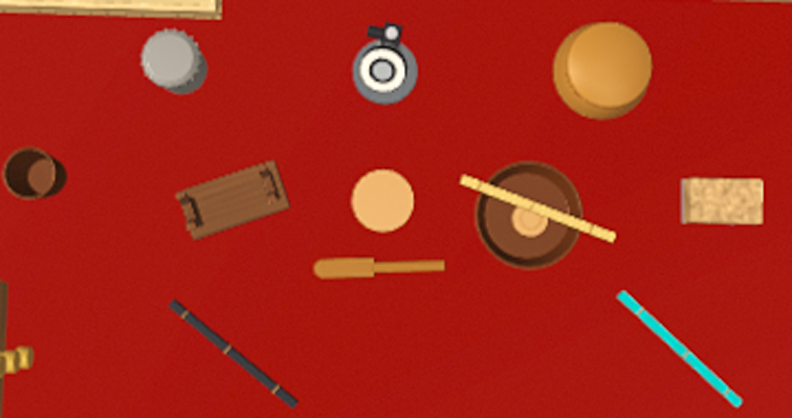

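View pics/scene0c.png

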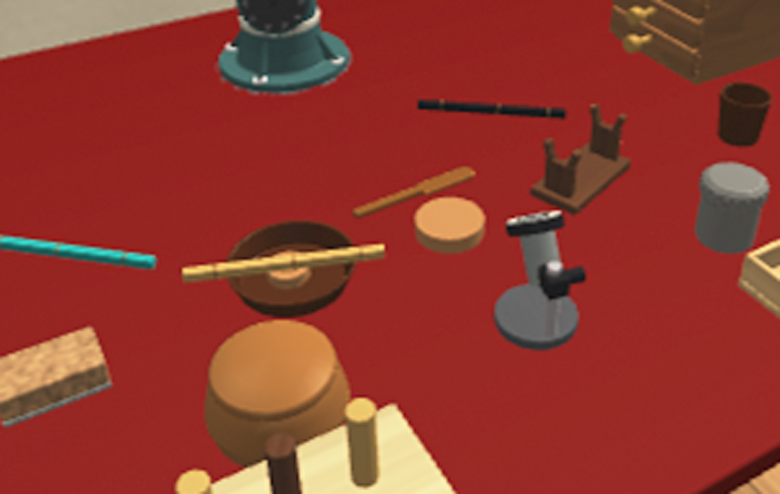

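The top crop shows the rod around (540,208) and the disc under it at (530,222). The rest is at (232,200), tilted the other way, and the lens is at (382,70). The networks agree with the picture. Next I average a few measurements and grasp the rod.

```bash
cat >> h.py <<'E'
def down(a):  # tool down, closing line at azimuth a (deg)
    a=np.radians(a); y=np.array([np.cos(a),np.sin(a),0]); z=np.array([0,0,-1.]); x=np.cross(y,z)
    return Ro.from_matrix(np.c_[x,y,z]).as_quat()
def st():
    s=r.read_state(); print('t',round(s['t'],2),'tcp',s['ee_pos'].round(4),'F',s['contact_force'].round(2),'grip',round(s['grip_width'],3),round(s['grip_force'],1),'q',s['q'].round(2))
E
python3 - <<'E'
from h import *
np.set_printoptions(precision=4,suppress=True)
near={'rod':(.515,-.202,.03),'rest':(.517,.213,0),'disc':(.503,-.196,.005),'saucer':(.51,-.19,0),'camera_head':(.683,.013,.125),'focus':(.62,.02,.208),'camera_stand':(.702,.009,0)}
for n in('top','scene'):
  L={k:[] for k in near}
  for i in range(4):
    viewer.capture(n)
    for k,v in near.items():
      for d in mark_of(n,k):
        p=toworld(n,d['location'])
        if np.linalg.norm(p-v)<.02: L[k].append(p); break
  for k in L:
    if L[k]: print(n,k,len(L[k]),np.mean(L[k],0),np.std(L[k],0))
# rest orientation
viewer.capture('top')
for a in (0,180):
  for p,y in(((.515,-.202,.15),-20+a),((.516,.212,.18),20+a),((.503,-.196,.15),70+a)):
    q=r.ik(p,down(y)); print(y,q)
for s in range(0,360,45):
  z=np.array([.565*np.cos(-.15),.565*np.sin(-.15),-.825]); z/=np.linalg.norm(z)
  x0=np.cross([0,1,0],z); x0/=np.linalg.norm(x0)
  R=Ro.from_matrix(np.c_[x0,np.cross(z,x0),z])*Ro.from_euler('z',s,degrees=True)
  print(s,r.ik((.62,.02,.21),R.as_quat()))
E
```

```text
top rod 4 [ 0.5166 -0.2035  0.0297] [0.0016 0.0004 0.0008]
top rest 4 [0.5184 0.2098 0.0028] [0.0003 0.0004 0.0013]
top disc 4 [ 0.5058 -0.1956  0.0101] [0.0007 0.001  0.0015]
top saucer 4 [ 0.5125 -0.1905  0.0004] [0.0008 0.0006 0.001 ]
top camera_head 4 [0.6848 0.0133 0.1229] [0.0008 0.0015 0.0013]
top focus 4 [0.6249 0.0251 0.2119] [0.0015 0.0004 0.0007]
top camera_stand 4 [ 0.7004  0.0083 -0.0006] [0.0018 0.0015 0.0015]
scene rod 4 [ 0.5145 -0.2009  0.0321] [0.0012 0.001  0.0018]
scene rest 3 [0.5183 0.2092 0.0026] [0.0013 0.001  0.0015]
scene disc 4 [ 0.5018 -0.1978  0.011 ] [0.0012 0.0016 0.0012]
scene saucer 3 [ 0.506  -0.1907  0.0019] [0.0016 0.0007 0.0012]
scene camera_head 4 [0.6845 0.0142 0.1276] [0.0012 0.0005 0.0017]
scene camera_stand 4 [0.7015 0.0077 0.0021] [0.0023 0.0014 0.001 ]
-20 [-0.4763  0.1241  1.4922 -0.      1.5253 -0.1272]
20 [ 0.2882  0.1201  1.4365 -0.      1.585  -0.0609]
70 [-0.4766  0.0949  1.5244 -0.      1.5224 -1.6983]
160 None
200 None
250 [-0.4766  0.0949  1.5244 -0.      1.5224  1.4433]
0 [-0.0209 -0.1298  1.739  -0.0903  0.9377 -1.5347]
45 [-0.0209 -0.1298  1.739  -0.0903  0.9377 -0.7493]
90 [-0.0209 -0.1298  1.739  -0.0903  0.9377  0.0361]
135 [-0.0209 -0.1298  1.739  -0.0903  0.9377  0.8215]
180 [-0.0209 -0.1298  1.739  -0.0903  0.9377  1.6069]
225 [-0.0209 -0.1298  1.739  -0.0903  0.9377  2.3923]
270 None
315 [-0.0209 -0.1298  1.739  -0.0903  0.9377 -2.32  ]
```

Run:
```python
from h import *
c=np.array([.5155,-.2020])
claw.grip(.5,30)
r.movep([*c,.16],down(-20)); st()
print(r.servo_line([*c,.024],feed=.08,force_limit=8)); st()
claw.grip(0,30); st()
r.servo_line([*c,.1],feed=.06); r.servo_line([*c,.20],feed=.15); st()
save('top','top1'); 
a=save('scene','scene1')
A=cv2.imread('pics/top1.png')[80:300,100:430];B=cv2.imread('pics/scene1.png')[120:340,80:410]
cv2.imwrite('pics/p1.png',cv2.resize(np.hstack([A,B]),None,fx=1.2,fy=1.2))
```

```text
t 8.51 tcp [ 0.5158 -0.2012  0.1601] F [ 0.74 -0.28 -0.35] grip 0.502 0.0 q [-0.47  0.12  1.48  0.    1.55 -0.13]
False
t 10.36 tcp [ 0.5159 -0.2022  0.0246] F [1.07 0.43 0.33] grip 0.5 0.0 q [-0.48  0.23  1.64 -0.    1.28 -0.13]
t 10.73 tcp [ 0.5158 -0.2021  0.0244] F [ 0.18 -0.1   0.66] grip 0.131 32.3 q [-0.48  0.23  1.64  0.    1.28 -0.13]
t 12.97 tcp [ 0.515  -0.2017  0.1987] F [ 0.3  -0.01 -0.89] grip 0.129 32.1 q [-0.48  0.1   1.42  0.    1.62 -0.13]
```

View pics/p1.png

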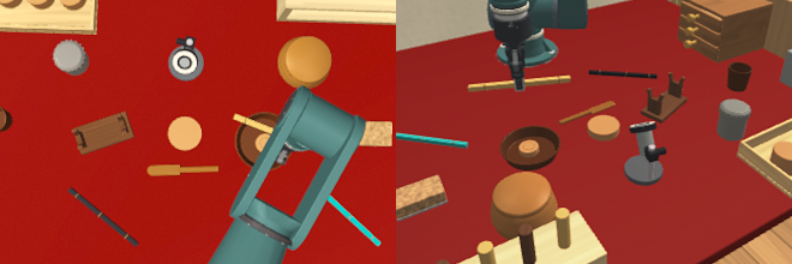

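The rod is held level at its middle, and the saucer and disc look undisturbed in the right half at about (528,148). Next I place it.

Run:
```python
from h import *
c=np.array([.5178,.2100]); Q=down(20.2)
r.movep([*c,.20],Q); st()
r.servo_line([*c,.11],feed=.12)
print(r.servo_line([*c,.0545],feed=.04,force_limit=5)); st()
save('scene','scene2')
A=cv2.imread('pics/scene2.png')[130:290,220:420]
cv2.imwrite('pics/p2.png',cv2.resize(A,None,fx=3.5,fy=3.5,interpolation=cv2.INTER_CUBIC))
```

```text
t 14.59 tcp [0.5182 0.209  0.1999] F [ 0.53  0.12 -0.29] grip 0.13 32.1 q [ 0.28  0.11  1.4  -0.    1.62 -0.07]
False
t 17.02 tcp [0.518  0.2101 0.0548] F [ 0.64 -0.13 -0.09] grip 0.13 32.1 q [ 0.28  0.21  1.59  0.    1.34 -0.07]
```

View pics/p2.png

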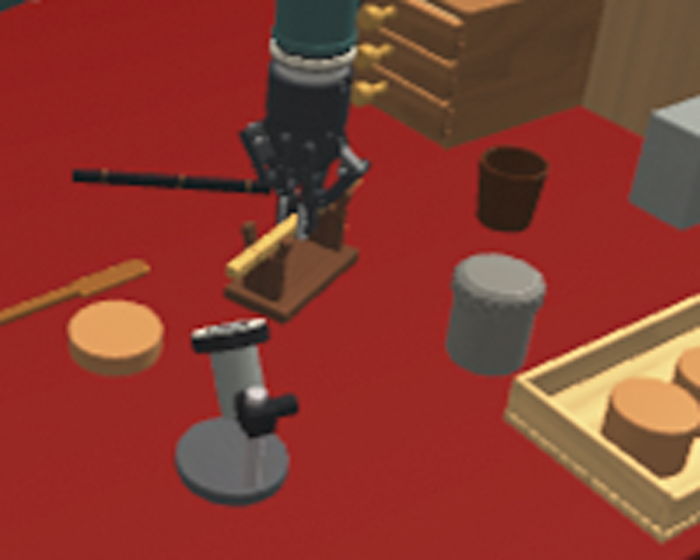

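The rod sits in the near fork at about (265,250) and runs on to the far fork. I feel for the floor, release and retreat.

Run:
```python
from h import *
p=r.read_state()['ee_pos']
print(r.servo_line([p[0],p[1],.0525],feed=.02,force_limit=3)); st()
claw.grip(.3,30); r.hold(.2); st()
p=r.read_state()['ee_pos']
r.servo_line([p[0],p[1],.2],feed=.12); st()
r.movep([.35,-.15,.25],down(-20)); st()
np.set_printoptions(precision=4,suppress=True)
near={'rod':(.518,.21,.06),'disc':(.503,-.196,.005),'saucer':(.51,-.19,0),'focus':(.62,.02,.208)}
for n in('top','scene'):
  save(n,n+'3'); 
  for k,v in near.items():
      for d in mark_of(n,k)[:4]:
        p=toworld(n,d['location'])
        if np.linalg.norm(p-v)<.03: print(n,k,d['p'],p)
  for k,z in(('disc',.021),('rod',.072)):
    for d in cut_out(n,k):
      m=d['pixels'].astype(np.uint8); c=max(cv2.findContours(m,0,1)[0],key=cv2.contourArea)
      P=np.array([ray(n,p,z)[:2] for p in c[:,0]],dtype=np.float32); print(n,k,round(d['p'],2),cv2.minAreaRect(P))
A=cv2.imread('pics/top3.png')[150:230,150:350];B=cv2.imread('pics/scene3.png')[160:280,150:350]
cv2.imwrite('pics/p3.png',cv2.resize(np.vstack([A,B]),None,fx=3,fy=3,interpolation=cv2.INTER_CUBIC))
```

```text
False
t 17.32 tcp [0.5183 0.2102 0.0544] F [-2.92 -1.14  7.06] grip 0.13 33.0 q [ 0.28  0.21  1.59 -0.    1.34 -0.07]
t 17.82 tcp [0.5179 0.2101 0.0522] F [-0.27 -0.23 -0.96] grip 0.301 0.0 q [ 0.28  0.21  1.6   0.    1.34 -0.07]
t 19.2 tcp [0.5174 0.2099 0.1988] F [ 0.4  -0.62  0.33] grip 0.3 0.0 q [ 0.28  0.12  1.4   0.    1.62 -0.07]
t 20.68 tcp [ 0.3504 -0.1496  0.2498] F [-0.87  0.19 -0.39] grip 0.303 0.0 q [-0.55 -0.3   1.69  0.    1.76 -0.21]
top rod 0.64 [0.5181 0.208  0.0603]
top saucer 0.81 [ 0.5107 -0.1878  0.0024]
top focus 0.62 [0.6273 0.0246 0.2104]
top disc 0.77 ((0.5037357807159424, -0.1933588832616806), (0.04193306714296341, 0.04509250819683075), 1.7112846374511719)
top rod 0.86 ((0.3136666715145111, 0.1955229938030243), (0.20895320177078247, 0.01740276999771595), 52.306373596191406)
top rod 0.76 ((0.3378680944442749, -0.3848184049129486), (0.20929016172885895, 0.01715194061398506), 48.009334564208984)
top rod 0.64 ((0.5168308019638062, 0.21182620525360107), (0.01726844534277916, 0.22089512646198273), 20.779653549194336)
scene rod 0.58 [0.514  0.2122 0.0639]
scene disc 0.74 [ 0.4988 -0.197   0.008 ]
scene saucer 0.82 [ 0.507  -0.1916  0.0033]
scene disc 0.48 ((0.5083298087120056, -0.19765149056911469), (0.04642801359295845, 0.06031367927789688), 69.34457397460938)
scene rod 0.79 ((0.41628575325012207, -0.4096476435661316), (0.2042883187532425, 0.029734132811427116), 47.4283447265625)
scene rod 0.57 ((0.5188828706741333, 0.20933814346790314), (0.02358321100473404, 0.2304484248161316), 20.446582794189453)
scene rod 0.52 ((0.39624881744384766, 0.14262519776821136), (0.19494661688804626, 0.032070741057395935), 52.0963020324707)
```

View pics/p3.png

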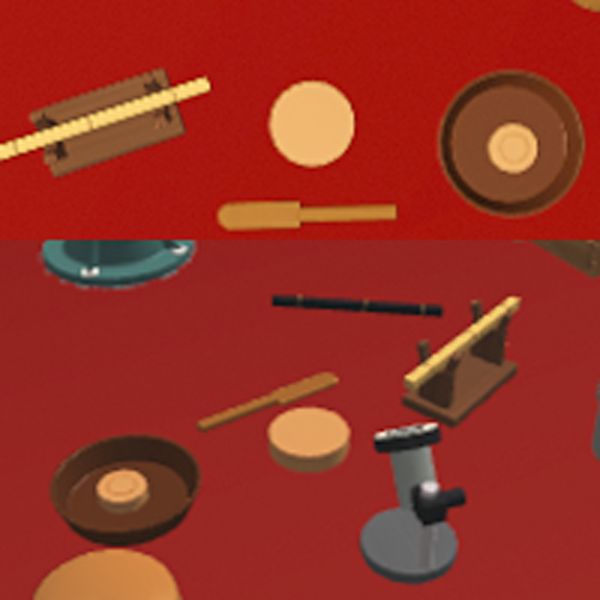

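The rod lies in both notches, and the networks put it at about (.517,.210) at 110.5°. The saucer and disc are fully visible. Next I grasp the disc.

Run:
```python
from h import *
c=np.array([.5037,-.1952]); Q=down(-50)
claw.grip(.72,50)
r.movep([*c,.12],Q); st()
print(r.servo_line([*c,.0075],feed=.07,force_limit=6)); st()
claw.grip(0,50); st()
r.servo_line([*c,.06],feed=.05); r.servo_line([*c,.22],feed=.15); r.hold(.2); st()
save('scene','scene4')
A=cv2.imread('pics/scene4.png')[90:290,100:330]
cv2.imwrite('pics/p4.png',cv2.resize(A,None,fx=3,fy=3,interpolation=cv2.INTER_CUBIC))
```

```text
t 22.66 tcp [ 0.5036 -0.1953  0.1206] F [-0.25 -0.14  0.88] grip 0.722 0.0 q [-0.47  0.11  1.56 -0.    1.46  0.4 ]
False
t 24.42 tcp [ 0.5041 -0.1954  0.008 ] F [0.89 0.21 0.93] grip 0.72 0.0 q [-0.47  0.22  1.68  0.    1.24  0.4 ]
t 24.7 tcp [ 0.5044 -0.1956  0.0085] F [-1.14 -0.33  3.55] grip 0.533 51.5 q [-0.47  0.22  1.68  0.    1.24  0.4 ]
t 27.32 tcp [ 0.5033 -0.195   0.2189] F [-0.32 -1.47 -0.66] grip 0.536 51.2 q [-0.47  0.07  1.42 -0.    1.66  0.4 ]
```

View pics/p4.png

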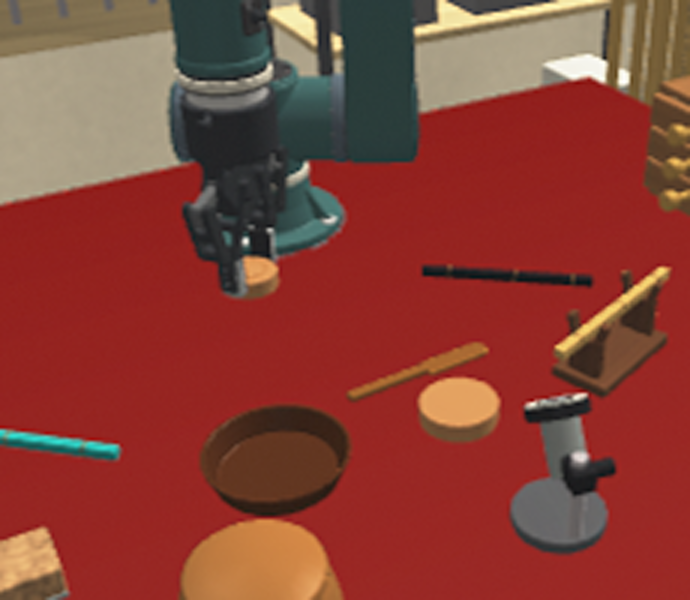

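The disc is held flat at about (257,275) and the saucer is undisturbed. Next I present it.

```bash
cat >> h.py <<'E'
def view_axis(az): return np.array([np.sin(.6)*np.cos(az),np.sin(.6)*np.sin(az),np.cos(.6)])
def present(az,spin):
    z=-view_axis(az); y=np.cross(z,[0,0,1]); y/=np.linalg.norm(y)
    return (Ro.from_matrix(np.c_[np.cross(y,z),y,z])*Ro.from_euler('z',spin,degrees=True)).as_quat()
def show(n,v):
    for k in ('disc','focus','camera_head','rod'):
      for d in mark_of(n,k)[:3]:
        p=toworld(n,d['location'])
        if p[2]>.045: print(n,k,round(d['p'],2),p.round(4))
E
python3 - <<'E'
from h import *
show_p=r.read_state()['ee_pos']
for n in('top','scene'): viewer.capture(n); show(n,0)
az=np.radians(168.5); v=view_axis(az); F=np.array([.6275,.0251,.2085])
best=min((s for s in range(0,360,15)),key=lambda s:(lambda q:9 if q is None else abs(q[5]-.2))(r.ik(F+.06*v,present(az,s))))
Q=present(az,best); print(best,r.ik(F+.003*v,Q))
r.movep(F+.07*v,Q); r.servo_line(F+.003*v,feed=.06); r.hold(.4); st()
for i in range(3):
  for n in('top','scene'): save(n,n+'5'); show(n,0)
A=cv2.imread('pics/top5.png')[80:260,150:350];B=cv2.imread('pics/scene5.png')[130:310,190:390]
cv2.imwrite('pics/p5.png',cv2.resize(np.hstack([A,B]),None,fx=2,fy=2,interpolation=cv2.INTER_CUBIC))
E
```

```text
top focus 0.75 [0.6272 0.0248 0.2111]
top rod 0.83 [0.5174 0.208  0.059 ]
scene disc 0.59 [ 0.5024 -0.1964  0.2214]
scene camera_head 0.74 [0.6842 0.0131 0.1261]
scene rod 0.49 [0.5172 0.2112 0.0621]
270 [ 0.01209651 -0.10867689  1.71806034 -0.14735799  0.9479695   0.26285518]
t 30.5 tcp [0.6258 0.0255 0.2111] F [1.26 0.77 0.11] grip 0.533 51.1 q [ 0.01 -0.11  1.72 -0.15  0.95  0.26]
top disc 0.63 [0.631  0.023  0.2094]
top focus 0.71 [0.6247 0.0245 0.2118]
top camera_head 0.59 [0.6846 0.0132 0.124 ]
top rod 0.68 [0.5162 0.2082 0.0587]
scene disc 0.64 [0.6236 0.021  0.2136]
scene camera_head 0.63 [0.6822 0.014  0.1272]
scene rod 0.46 [0.5148 0.2128 0.0618]
top disc 0.61 [0.629  0.0265 0.2088]
top camera_head 0.7 [0.6819 0.0146 0.1251]
top rod 0.68 [0.5172 0.2059 0.0588]
scene disc 0.59 [0.6247 0.0229 0.2131]
scene camera_head 0.64 [0.6851 0.0117 0.1267]
scene rod 0.55 [0.5176 0.2108 0.0637]
top disc 0.54 [0.6274 0.0254 0.213 ]
top focus 0.54 [0.6239 0.0275 0.2104]
top camera_head 0.56 [0.6842 0.0121 0.1266]
top rod 0.77 [0.5163 0.2097 0.0612]
scene disc 0.5 [0.6253 0.0227 0.2142]
scene camera_head 0.7 [0.6843 0.0126 0.128 ]
scene rod 0.77 [0.5146 0.2131 0.0629]
```

View pics/p5.png

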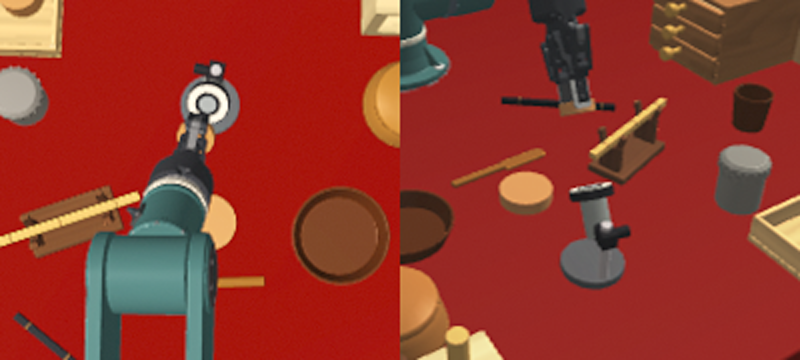

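The disc is held facing the lens: at (197,135) in the left half, and (577,105) in the right half above the camera. It measures within about 4 mm of the focus point. The rod is still in its notches.

Run:
```python
from h import *
r.hold(.3); st(); print(job.sign_off())
```

```text
t 32.3 tcp [0.6258 0.0254 0.211 ] F [-0.29  0.04 -0.75] grip 0.535 51.1 q [ 0.01 -0.11  1.72 -0.15  0.95  0.26]
the job is handed in; nothing more can be done
None
```

I handed the job in at 32.3 s: the rod lies released in both notches of its rest, and the disc is held steady facing the lens, about 4 mm from the focus point by the camera estimates. The hand-in returned no verdict.

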